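# Set up a ribbed base plate for tacking

## Robot

A 6-joint arm with a two-finger parallel gripper is mounted at the origin on the work surface. World frame = base frame: x ahead of the robot, y to its left, z up, the work surface at z = 0. Lengths are in m, angles in rad, forces in N, time in s.
With the tool pointing down it reaches from about 0.375 to 0.975 m from the base axis. Payload 3.8 kg.
Tool frame: the origin (TCP) lies at the very end of the fingers, on their centre line; the grasp point (between the pads) lies 19 mm behind it (bot.pinch_z is the distance from the TCP to the grasp point, in m); x points along the fingers, y is the direction in which the jaws open and shut, and the axes are right-handed (so a half turn about x gives the same grasp; the last joint's range is limited). The gripper opens to 85 mm and grips with 20 to 120 N. Pads are 22 mm wide; open, the fingers measure 114 mm over their backs; the gripper's body (76 mm by 85 mm) begins 54 mm behind the grasp point. The pads swing forward as they close: fully open they stand 13 mm farther back than shut.
Start: joints at [-1.202, 0.264, 1.604, -0, 1.274, -0.037], TCP at [0.266, -0.62, 0.231] pointing down, gripper open.
Joint ranges: [-2.63, 2.63], [-0.94, 2.18], [0.31, 2.57], [-1.31, 4.45], [0, 2.66], [-2.55, 2.55]. Speed limits (rad/s): [2.57, 2.57, 3.14, 3.14, 3.14, 3.14].

## Interface

Orientations are given as a rotation vector (axis times angle).
In Python, from workcell import monitor, imaging, finish_job, bot gives the robot as it stands.
- The arm moves only by the tool jog_arm, never from a script. Its argument "rows" is a list of rows, each a list of 7 numbers: the shift along the tool's x, y, z in m, then the turn, a rotation vector about the tool's x, y, z in rad, then the opening in per cent of the stroke, from 0 (shut) to 100 (fully open). A call has 1 to 20 rows; each row is the pose to reach, as a shift and turn from the pose measured when the call began, along the tool's axes at that moment; what a row does not reach only later rows make up. A row lasts 1/10 s, in which the tool goes at most 50 mm and 8.59 degrees, less where a joint would pass 70% of its speed; a pose out of reach is approached as far as the arm can. A call with a gripper value outside its range is refused whole. The fingers move at their own pace and stop on an object; "force" is the grip in N (left out, the last holds). Time passes only in rows, so rows that repeat a pose let the fingers close. It gives the time, the measured TCP pose, the force and the opening at its end, in the units of the state.
- monitor.read_state(): the state, without advancing time (a new reading comes with each control period).
- imaging.read_camera(name): name is "side" or "top"; returns the picture (420x560x3 uint8, blue, green, red); there is no depth.
- imaging.camera_params(name): a dict with "fx", "fy", "cx", "cy" (pixels), "k1" (the pictures are not rectified: a ray, as slopes to the right and down, at radius r is drawn at 1 + k1 r^2 times it, then the intrinsics apply), "T" (4x4, takes a point from camera to world coordinates). Camera axes: x right, y down, z forward; pixel columns grow to the right and rows downward; lengths in m; the calibration is good to about 2 mm. A picture is of the moment at which its call begins. camera_params takes no time and is no camera call.
- finish_job(): hands the job in, once; it reports no verdict.
The state is a dict: "time": time; "q": joint angles; "joint_vel": joint speeds; "joint_torque": joint torques, N m; "tool_pos": TCP position; "tcp_rot": TCP orientation; "wrist_force": force on the tool from outside, world axes, zero at the start; "torque": the same for the moment, N m; "width": opening from 0.0 (shut) to 1.0 (fully open).
Only numpy, scipy, OpenCV 4.12 (cv2) and the standard library are available. Lean on these libraries where they do the work, as an engineer would, in place of code of your own. Each camera call takes 0.05 s, during which the arm holds its last target. There are 200 camera calls.

## Task

Press the yellow latch button and let the red drawer spring fully open with nothing in its way, and square up the base plate by pushing its free corner so that it turns about the back peg until it sits snug against all three brass pegs. Only when the drawer is open and the plate is seated, take every orange rib out of the drawer and lay each one on a blue band of its own (any of the bands), centred and along the band. Then gently push the drawer home until it latches; the plate must end snug on its pegs, and the spray cans, tin and bent sheet on the bench are to be left alone.

Things in the scene. Friction and masses are not known exactly. Their poses are not given: they have to be found in the camera images.
- drawer (a joint): slide of the chest's drawer, m: 0 shut and caught by the latch (may read about 1 mm either way; it can be pushed 4 mm past 0 to its stop), 0.17 fully open. A damped spring of 5 N (shut) to 1 N (open) drives it open, towards the robot, in about 2 to 3 s when the latch is pressed. No handle. Pushed shut, its catch rides under the latch (some 10 to 14 N in all) and clicks in by itself close to its stop
- latch (a joint): travel of the latch button, m: 0 up, 0.009 fully down; the drawer is let go at about 0.006; a spring of 3 N (up) to 7 N (down) returns it
- latch_top (a point): centre of the top of the yellow round latch button, 28 mm across, on top of the chest near its front, 106 mm above the bench when up. Its x axis is the chest's x: away from the robot, into the chest. Press straight down
- drawer_front (a point): centre of the red front panel's outer face (panel 298 wide, 78 high, 12 thick, lower edge 4 mm above the bench), moving with the drawer; its x axis points into the chest. The blue chest is 220 deep, 300 wide, 90 high, fixed to the bench
- drawer_floor (a point): centre of the drawer's inner floor, 16 mm above the bench, moving with the drawer; inside about 150 (x) by 264 (y), side walls rising to 57 mm above the bench; when shut it is all under the chest's top
- seat (a point): place on the fixture where the plate's centre belongs, on the top of the fixture's dark slab, 10 mm above the bench; its x and y axes are the fixture's. Slab 260 (x, from -165 to +95) by 340 (y, -170 to +170), fixed. Three brass pegs 12 mm across, rising 26 mm above the slab, have their centres at (x, y) = (66, -70) and (66, 70) (back pegs) and (30, -126) (end peg) mm from this point: the seated plate touches all three
- plate_c (a point): centre (half-way up) of the bare aluminium base plate, 120 (x) by 240 (y) by 10 mm, about 0.7 kg, loose on the slab and too wide to grasp. It starts turned 0.22 to 0.40 rad anticlockwise (from above), the back (+x) edge near its -y corner close to the back peg at y = -70 and the end peg, so that this corner comes to bear on them when the plate's diagonally opposite corner (-x, +y) is pushed in +x; seated, its axes are those of seat
- band0 (a point): centre of a blue painted band, 100 (along the plate's x) by 22 mm, on the top of the plate (20 mm above the bench), -90 mm along its y from its centre
- band1 (a point): centre of a blue painted band, 100 (along the plate's x) by 22 mm, on the top of the plate (20 mm above the bench), -30 mm along its y from its centre
- band2 (a point): centre of a blue painted band, 100 (along the plate's x) by 22 mm, on the top of the plate (20 mm above the bench), 30 mm along its y from its centre
- band3 (a point): centre of a blue painted band, 100 (along the plate's x) by 22 mm, on the top of the plate (20 mm above the bench), 90 mm along its y from its centre
- rib0_c (a point): centre of an orange square-bar rib, 100 (its x axis) by 20 by 20 mm, about 0.11 kg, all four long faces alike; starts lying in the drawer along the drawer's x; 3 or 4 of the four ribs are there, in slots about 58 mm apart
- rib1_c (a point): centre of an orange square-bar rib, 100 (its x axis) by 20 by 20 mm, about 0.11 kg, all four long faces alike; starts lying in the drawer along the drawer's x; 3 or 4 of the four ribs are there, in slots about 58 mm apart
- rib2_c (a point): centre of an orange square-bar rib, 100 (its x axis) by 20 by 20 mm, about 0.11 kg, all four long faces alike; starts lying in the drawer along the drawer's x; 3 or 4 of the four ribs are there, in slots about 58 mm apart
- rib3_c (a point): centre of an orange square-bar rib, 100 (its x axis) by 20 by 20 mm, about 0.11 kg, all four long faces alike; starts lying in the drawer along the drawer's x; 3 or 4 of the four ribs are there, in slots about 58 mm apart
- can_a: blue spray can, 54 across, 170 high, between the fixture and the chest; leave alone (origin: centre of its foot)
- can_b: yellow spray can, 54 across, 170 high, left of the drawer; leave alone (origin: centre of its foot)
- tin: small green-labelled tin, 64 across, 50 high, standing on the top of the chest; leave alone (origin: centre of its foot)
- bent: bent sheet-steel part, 120 by 100, 70 high, right of the fixture; leave alone (origin: underside of its long wall)

How it is judged:
On the way:
1. the drawer has sprung open and the plate sits snug on its three pegs, in either order, while the ribs are still in the drawer (value of joint drawer above 0.15 m and x of plate_c in the frame of seat between -0.004 and 0.004 m and y of plate_c in the frame of seat between -0.005 and 0.005 m and z of plate_c in the frame of seat below 0.008 m and angle between the x axis of plate_c and the x axis of seat, either way round below 0.035 rad and horizontal distance between each of rib0_c, rib1_c, rib2_c, rib3_c and drawer_floor below 0.17 m), for 0.2 s.
At the end, for the whole second after the job is handed in: The plate is snug against its three pegs (centre within 4 mm in x and 5 mm in y of its seat, square within 2 degrees), every rib lies flat on a blue band of its own (centre within 12 mm, along the band within 7 degrees), all at rest, and the drawer is shut and latched (within 6 mm) (x of plate_c in the frame of seat between -0.004 and 0.004 m and y of plate_c in the frame of seat between -0.005 and 0.005 m and z of plate_c in the frame of seat below 0.008 m and angle between the x axis of plate_c and the x axis of seat, either way round below 0.035 rad and linear speed of each of plate, rib0, rib1, rib2, rib3 below 0.02 m/s and (horizontal distance between rib0_c and band0 below 0.012 m or horizontal distance between rib0_c and band1 below 0.012 m or horizontal distance between rib0_c and band2 below 0.012 m or horizontal distance between rib0_c and band3 below 0.012 m) and angle between the x axis of each of rib0_c, rib1_c, rib2_c, rib3_c and the x axis of plate_c, either way round below 0.12 rad and z of rib0_c in the frame of plate_c between 0.012 and 0.019 m and (horizontal distance between rib1_c and band0 below 0.012 m or horizontal distance between rib1_c and band1 below 0.012 m or horizontal distance between rib1_c and band2 below 0.012 m or horizontal distance between rib1_c and band3 below 0.012 m) and z of rib1_c in the frame of plate_c between 0.012 and 0.019 m and (horizontal distance between rib2_c and band0 below 0.012 m or horizontal distance between rib2_c and band1 below 0.012 m or horizontal distance between rib2_c and band2 below 0.012 m or horizontal distance between rib2_c and band3 below 0.012 m) and z of rib2_c in the frame of plate_c between 0.012 and 0.019 m and (horizontal distance between rib3_c and band0 below 0.012 m or horizontal distance between rib3_c and band1 below 0.012 m or horizontal distance between rib3_c and band2 below 0.012 m or horizontal distance between rib3_c and band3 below 0.012 m) and z of rib3_c in the frame of plate_c between 0.012 and 0.019 m and value of joint drawer below 0.006 m and velocity of joint drawer between -0.01 and 0.01 m/s); the robot touches nothing.
It fails at once if the drawer is touched while it springs open (value of joint drawer between 0.015 and 0.13 m and velocity of joint drawer above 0.02 m/s and contact force between any of the arm, the fingers and drawer above 1.5 N).
It fails at once if the drawer is slammed shut (velocity of joint drawer below -0.4 m/s).
It fails at once if a can, the tin or the bent sheet is pushed aside or knocked over (distance of any of can_a, can_b, tin, bent from where it was at the start of the episode above 0.03 m).
Of rib0, rib1, rib2, rib3 only 3 to 4 are there at a start; the rules pass over those that are not, and their reading is None.
At some moment in a run one of plate may be knocked a few centimetres aside while the robot is not near it.
Once in a run the grip may slacken for a moment while it holds something.
It also fails if it takes over 210 s, if anything falls off the work surface, if the arm or the gripper's body presses on something with over 40 N, if the wrist force passes 120 N, or if a joint passes its speed limit or range.

## Working session

There is one attempt and no reset: what is moved stays moved. The work goes in short steps, Python scripts to look and compute and a tool call to move; the robot and the scene stay as the last step left them, time stands still between calls to the robot, and variables do not carry over. Pictures are saved under pics/ and viewed, about 12 in all and at most 16, crops included, and the job is handed in when it is done.

Besides the shell and the picture viewer there is one more tool, called as a command line: name --pt "numbers of a row" for each row, then --argument value for the rest. jog_arm: Moves the arm, as the interface text tells. Its arguments: {"type":"object","properties":{"rows":{"type":"array","items":{"type":"array","items":{"type":"number"}}},"force":{"type":"number"}},"required":["rows"]}

```bash
ls; mkdir -p pics
python3 - <<'E'
from workcell import monitor, imaging, bot
import cv2
print(monitor.read_state())
for n in ("top","side"):
    im=imaging.read_camera(n); cv2.imwrite(f"pics/{n}0.png",im)
    p=imaging.camera_params(n); print(n,p)
E
```

```text
pics
{'time': 0.0, 'q': array([-1.20192713e+00,  2.64739480e-01,  1.60538268e+00,  1.01369163e-05,
        1.27369077e+00, -3.69259468e-02]), 'joint_vel': array([ 3.94783302e-04,  1.66321222e-05, -2.68496846e-04, -4.71132759e-04,
       -1.67186088e-03, -3.73481631e-04]), 'joint_torque': array([-5.84124737e-04, -5.15119207e+01, -3.67315149e+01, -7.74624951e-07,
        1.30514754e-02,  6.84190326e-06]), 'tool_pos': array([ 0.26617717, -0.61950576,  0.22996655]), 'tcp_rot': array([ 1.99871931,  0.41350156, -1.99944846]), 'wrist_force': array([ 0.18360677, -0.50625551, -0.07269692]), 'torque': array([0.06388233, 0.03924071, 0.04964818]), 'width': 1.00019501610642}
top {'fx': 388.62261496227956, 'fy': 388.62261496227956, 'cx': 271.17718932759857, 'cy': 210.33592338816626, 'k1': -0.11440447150514288, 'T': array([[ 0.02510543, -0.99512376,  0.09538561,  0.52891595],
       [-0.99966689, -0.02441916,  0.00835538,  0.02379394],
       [-0.0059854 , -0.0955636 , -0.99540533,  1.11671956],
       [ 0.        ,  0.        ,  0.        ,  1.        ]])}
side {'fx': 408.12918779819677, 'fy': 408.12918779819677, 'cx': 279.9186696712346, 'cy': 208.68628650271032, 'k1': 0.02740668639805474, 'T': array([[-0.7526002 , -0.38099207,  0.53706423,  0.03352767],
       [-0.65829668,  0.45445702, -0.60009524,  0.71039718],
       [-0.01544108, -0.8051794 , -0.59283026,  0.76455247],
       [ 0.        ,  0.        ,  0.        ,  1.        ]])}
```

View pics/top0.png

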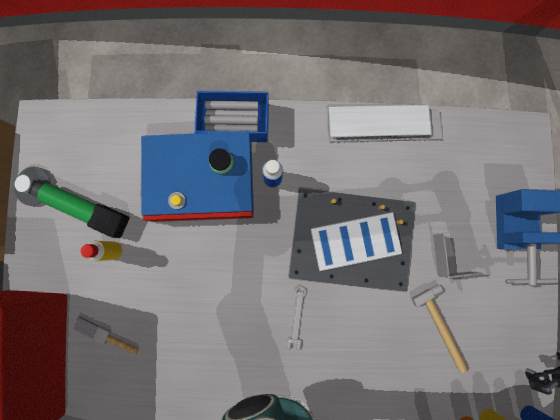

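View pics/side0.png

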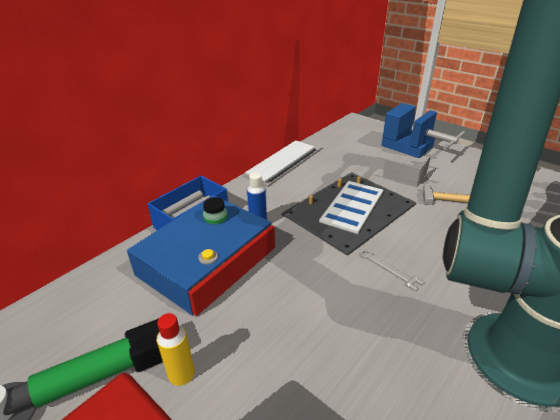

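The top view shows the chest at (140–252, 130–218), the latch button near (177, 200), the turned plate near (357, 241), and the pegs near (334, 201), (382, 207) and (401, 222). can_a is at (272, 172) and the bent sheet near (457, 262). The side view agrees.

```bash
cat > h.py <<'E'
import numpy as np, cv2
from workcell import monitor, imaging, bot
from scipy.spatial.transform import Rotation as R
P={n:imaging.camera_params(n) for n in("top","side")}
def rays(n,px):
    p=P[n]; K=np.array([[p['fx'],0,p['cx']],[0,p['fy'],p['cy']],[0,0,1]])
    u=cv2.undistortPoints(np.float64(px).reshape(-1,1,2),K,np.array([p['k1'],0,0,0,0]))[:,0]
    d=np.c_[u,np.ones(len(u))]@p['T'][:3,:3].T
    return p['T'][:3,3],d
def w(n,px,z):
    o,d=rays(n,px); return (o+d*((z-o[2])/d[:,2])[:,None])[:,:2]
def pix(n,X):
    p=P[n];X=np.float64(X).reshape(-1,3);c=(X-p['T'][:3,3])@p['T'][:3,:3];s=c[:,:2]/c[:,2:]
    s=s*(1+p['k1']*(s**2).sum(1,keepdims=True));return s*p['fx']+[p['cx'],p['cy']]
def blobs(im,lo,hi,roi=None,amin=5):
    m=cv2.inRange(cv2.cvtColor(im,cv2.COLOR_BGR2HSV),np.array(lo),np.array(hi))
    if roi:
        x0,y0,x1,y1=roi;k=np.zeros_like(m);k[y0:y1,x0:x1]=1;m*=k
    cs=cv2.findContours(m,cv2.RETR_EXTERNAL,cv2.CHAIN_APPROX_NONE)[0]
    return sorted([c[:,0].astype(float) for c in cs if cv2.contourArea(c)>=amin],key=lambda c:-len(c))
def rect(n,c,z):
    """oriented rect in world: centre, long axis angle(deg), sizes"""
    (x,y),(a,b),t=cv2.minAreaRect(w(n,c,z).astype(np.float32))
    if a<b:a,b,t=b,a,t+90
    return np.round([x,y,(t+90)%180-90,a,b],4)
def shot(n,f=None,roi=None,s=1):
    im=imaging.read_camera(n)
    if f:
        j=im if roi is None else im[roi[1]:roi[3],roi[0]:roi[2]]
        cv2.imwrite("pics/"+f,cv2.resize(j,None,fx=s,fy=s,interpolation=cv2.INTER_CUBIC))
    return im
def tool(goal,yaw=None):
    """shift in tool axes to a world goal + current jaw yaw"""
    s=monitor.read_state();r=R.from_rotvec(s['tcp_rot']);return np.round(r.inv().apply(np.array(goal)-s['tool_pos']),4)
E
python3 - <<'E'
from h import *
im=cv2.imread("pics/top0.png")
print("axes",R.from_rotvec(monitor.read_state()['tcp_rot']).as_matrix().round(3).tolist())
for nm,lo,hi,roi,z in [("chest",(100,120,60),(125,255,255),(130,115,258,225),.09),("red",(0,150,60),(8,255,255),(130,200,258,225),.04),
 ("latch",(20,120,120),(35,255,255),(160,185,195,215),.106),("peg",(10,90,60),(30,255,255),(300,185,415,235),.036),
 ("plate",(0,0,150),(180,40,255),(300,200,410,280),.02),("slab",(0,0,0),(180,80,75),(280,180,425,300),.01),("bands",(100,120,40),(125,255,255),(300,205,410,275),.02),
 ("canb",(0,150,80),(8,255,255),(75,235,105,265),.17)]:
    for c in blobs(im,lo,hi,roi): print(nm,c.mean(0).round(1),len(c),rect("top",c,z))
ims=cv2.imread("pics/side0.png")
for nm,lo,hi,roi,z in [("latch",(20,120,120),(35,255,255),(190,240,225,270),.106),("peg",(10,90,60),(30,255,255),(300,170,370,210),.036),
 ("bands",(100,120,40),(125,255,255),(315,180,390,235),.02)]:
    for c in blobs(ims,lo,hi,roi): print("S",nm,c.mean(0).round(1),len(c),rect("side",c,z))
E
```

```text
axes [[-0.001, 0.395, -0.919], [0.002, -0.919, -0.395], [-1.0, -0.002, -0.0]]
chest [198.8 167.7] 420 [  0.7513   0.2318 -86.7576   0.3207   0.2704]
red [197.2 216.1] 228 [ 6.10900e-01  2.39800e-01 -8.64032e+01  3.08200e-01  1.66000e-02]
latch [175.7 199.7] 27 [ 6.4840e-01  2.8450e-01 -8.8655e+01  2.6800e-02  2.4000e-02]
peg [399.4 221.6] 16 [ 6.08300e-01 -3.27900e-01 -8.86984e+01  1.75000e-02  1.13000e-02]
peg [381.4 206.9] 16 [ 6.49800e-01 -2.77100e-01 -7.05145e+01  1.83000e-02  1.07000e-02]
peg [333.  200.9] 14 [ 6.63600e-01 -1.39600e-01 -6.27566e+01  1.52000e-02  1.13000e-02]
plate [355.6 241.2] 242 [  0.5523  -0.2097 -77.4318   0.2409   0.12  ]
slab [353.  215.1] 478 [ 0.6113 -0.2068 84.9608  0.3421  0.1545]
slab [402.2 262.8] 13 [ 4.92800e-01 -3.45100e-01 -8.97574e+01  1.17000e-02  1.15000e-02]
slab [298.7 250.8] 13 [ 5.21600e-01 -4.76000e-02 -2.54807e+01  1.27000e-02  1.27000e-02]
slab [400.1 283.9] 12 [ 4.33000e-01 -3.39600e-01 -4.52795e+01  1.22000e-02  1.22000e-02]
slab [366. 280.] 12 [ 4.43000e-01 -2.41000e-01 -8.91384e+01  1.15000e-02  1.13000e-02]
slab [331.1 276. ] 12 [
[... 428 characters left out ...]
50.8] 43 [5.05000e-01 4.85500e-01 6.02497e+01 4.19000e-02 3.14000e-02]
S latch [207.3 254.2] 31 [ 6.42500e-01  2.90600e-01 -4.00362e+01  3.60000e-02  2.59000e-02]
S peg [310.6 199.2] 21 [ 6.54400e-01 -1.26500e-01 -5.24384e+01  4.37000e-02  9.40000e-03]
S peg [339.2 182.5] 20 [ 6.40500e-01 -2.61100e-01 -5.56666e+01  4.38000e-02  1.30000e-02]
S peg [358.4 179.4] 16 [ 6.04400e-01 -3.18900e-01 -5.77552e+01  3.84000e-02  1.30000e-02]
S bands [342.  219.4] 64 [ 0.533  -0.1209 13.2557  0.0952  0.0172]
S bands [349.  208.7] 62 [ 0.5466 -0.1794 12.6481  0.0948  0.0172]
S bands [356.  198.7] 60 [ 0.5592 -0.2381 13.022   0.0942  0.0167]
S bands [362.3 189.3] 57 [ 0.5727 -0.2963 12.5709  0.0938  0.0158]
```

jog_arm --pt "0.151 -0.397 -0.366 0.502 0 0 0" --pt "0.151 -0.397 -0.366 0.502 0 0 0" --pt "0.151 -0.397 -0.366 0.502 0 0 0" --pt "0.151 -0.397 -0.366 0.502 0 0 0" --pt "0.151 -0.397 -0.366 0.502 0 0 0" --pt "0.151 -0.397 -0.366 0.502 0 0 0" --pt "0.151 -0.397 -0.366 0.502 0 0 0" --pt "0.151 -0.397 -0.366 0.502 0 0 0" --pt "0.151 -0.397 -0.366 0.502 0 0 0" --pt "0.151 -0.397 -0.366 0.502 0 0 0" --pt "0.151 -0.397 -0.366 0.502 0 0 0" --pt "0.151 -0.397 -0.366 0.502 0 0 0" --pt "0.151 -0.397 -0.366 0.502 0 0 0" --pt "0.151 -0.397 -0.366 0.502 0 0 0" --pt "0.151 -0.397 -0.366 0.502 0 0 0" --pt "0.151 -0.397 -0.366 0.502 0 0 0"

```text
time: 1.7
tool_pos: [0.4458, -0.1115, 0.0805]
tcp_rot: [-2.17, 0.105, 2.17]
wrist_force: [-0.2, -0.3, 1.1]
width: 0.001
```

```bash
python3 -c "
from h import *
s=monitor.read_state();print(s['time'],s['tool_pos'],R.from_rotvec(s['tcp_rot']).as_matrix().round(3),s['wrist_force'],s['width'])"
```

```text
1.7 [ 0.44579176 -0.11151775  0.08045816] [[ 0.    -0.098 -0.995]
 [ 0.001 -0.995  0.098]
 [-1.    -0.001 -0.   ]] [-0.24117978 -0.28747908  1.1258757 ] 0.0008310103478493411
```

jog_arm --pt "0.0665 0 0 0 0 0 0" --pt "0.0665 0 0 0 0 0 0" --pt "0.0665 0 0 0 0 0 0" --pt "0.0665 -0.001 -0.005 0 0 0 0" --pt "0.0665 -0.002 -0.01 0 0 0 0" --pt "0.0665 -0.004 -0.015 0 0 0 0" --pt "0.0665 -0.005 -0.02 0 0 0 0" --pt "0.0665 -0.006 -0.025 0 0 0 0" --pt "0.0665 -0.007 -0.03 0 0 0 0" --pt "0.0665 -0.008 -0.035 0 0 0 0" --pt "0.0665 -0.01 -0.04 0 0 0 0" --pt "0.0665 -0.011 -0.045 0 0 0 0" --pt "0.0665 -0.012 -0.05 0 0 0 0" --pt "0.0665 -0.013 -0.055 0 0 0 0" --pt "0.0665 -0.015 -0.06 0 0 0 0" --pt "0.0665 -0.015 -0.06 0 0 0 0"

```text
time: 3.3
tool_pos: [0.5062, -0.1011, 0.0134]
tcp_rot: [-2.167, 0.103, 2.173]
wrist_force: [-3.5, 2.7, -0.4]
width: -0.002
```

```bash
cat > plate.py <<'E'
from h import *
import sys
def plate(im):
    cs=[c for c in blobs(im,(100,120,40),(125,255,255),(285,190,420,290),30)]
    r=[rect("top",c,.02) for c in cs[:4]]
    return np.array(r)
if __name__=="__main__":
    im=shot("top",sys.argv[1] if len(sys.argv)>1 else None,(270,170,430,300),4)
    S=np.array([.592,-.2025]);Y=np.deg2rad(-5.45);M=np.array([[np.cos(Y),np.sin(Y)],[-np.sin(Y),np.cos(Y)]])
    r=plate(im);print(r)
    for q in r: print("seat frame mm",(M@(q[:2]-S)*1000).round(1),"yaw",round(q[2]+5.45,1))
    s=monitor.read_state();print(s['time'],s['tool_pos'].round(4),s['wrist_force'].round(1))
E
python3 plate.py p1.png
```

```text
[[ 0.5733 -0.298  -0.08    0.0942  0.0175]
 [ 0.579  -0.2372 -1.6073  0.0861  0.0194]
 [ 0.5862 -0.1773  0.4796  0.0738  0.0172]
 [ 0.5933 -0.1175  0.7626  0.0567  0.0171]]
seat frame mm [ -9.5 -96.8] yaw 5.4
seat frame mm [ -9.6 -35.8] yaw 3.8
seat frame mm [-8.2 24.5] yaw 5.9
seat frame mm [-6.8 84.7] yaw 6.2
3.35 [ 0.5062 -0.1013  0.0135] [-3.9  3.   0.1]
```

View pics/p1.png

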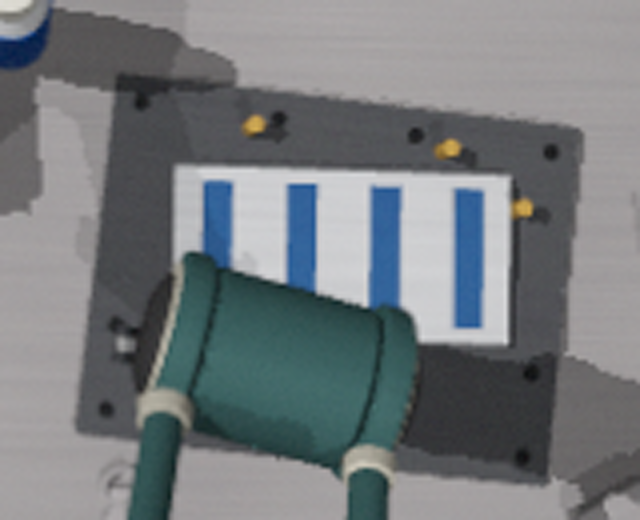

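The plate bears on the end peg. It has about 5.5° and 10 mm still to go to the back pegs, so I'll push on.

jog_arm --pt "0 0 -0.004 0 0 0 0" --pt "0 0 -0.008 0 0 0 0" --pt "0 0 -0.012 0 0 0 0" --pt "0 0 -0.015 0 0 0 0" --pt "0 0 -0.018 0 0 0 0" --pt "0 0 -0.02 0 0 0 0" --pt "0 0 -0.022 0 0 0 0" --pt "0 0 -0.022 0 0 0 0"

```text
time: 4.15
tool_pos: [0.5273, -0.1028, 0.0129]
tcp_rot: [-2.165, 0.103, 2.174]
wrist_force: [-3.5, 2.4, -1.1]
width: -0.002
```

```bash
python3 plate.py
```

```text
[[ 0.5771 -0.2936 -5.8775  0.0965  0.019 ]
 [ 0.5992 -0.2358 -6.1478  0.0641  0.019 ]
 [ 0.6103 -0.1768 -5.8426  0.0551  0.0186]
 [ 0.6202 -0.1171 -5.6686  0.0473  0.0185]]
seat frame mm [ -6.2 -92.1] yaw -0.4
seat frame mm [ 10.3 -32.5] yaw -0.7
seat frame mm [15.8 27.3] yaw -0.4
seat frame mm [20.  87.7] yaw -0.2
4.2 [ 0.5275 -0.103   0.013 ] [-4.1  2.3 -0.4]
```

The plate is square but 6 mm short in x, so I'll push at mid-edge.

jog_arm --pt "0 0 0.015 0 0 0 0" --pt "0 0 0.015 0 0 0 0" --pt "0 0.05 0.015 0 0 0 0" --pt "0 0.095 0.015 0 0 0 0" --pt "0 0.095 0.015 0 0 0 0" --pt "0 0.095 0.008 0 0 0 0" --pt "0 0.095 0.003 0 0 0 0" --pt "0 0.095 -0.001 0 0 0 0" --pt "0 0.095 -0.003 0 0 0 0" --pt "0 0.095 -0.005 0 0 0 0" --pt "0 0.095 -0.006 0 0 0 0" --pt "0 0.095 -0.007 0 0 0 0" --pt "0 0.095 -0.007 0 0 0 0"

```text
time: 5.5
tool_pos: [0.5221, -0.1962, 0.0121]
tcp_rot: [-2.158, 0.098, 2.183]
wrist_force: [-10.1, -0.0, 7.7]
width: -0.001
```

jog_arm --pt "0 0 -0.001 0 0 0 0" --pt "0 0 -0.002 0 0 0 0" --pt "0 0 -0.002 0 0 0 0"

```text
time: 5.8
tool_pos: [0.5222, -0.1948, 0.0117]
tcp_rot: [-2.153, 0.095, 2.189]
wrist_force: [-6.5, -0.3, 6.9]
width: 0.0
```

jog_arm --pt "0 0 0.01 0 0 0 0" --pt "0 0 0.03 0 0 0 0" --pt "-0.06 0 0.04 0 0 0 0" --pt "-0.12 0 0.04 0 0 0 0" --pt "-0.15 -0.1 0.04 0 0 0 0" --pt "-0.15 -0.2 0.04 0 0 0 0" --pt "-0.15 -0.28 0.04 0 0 0 0" --pt "-0.15 -0.3 0.04 0 0 0 0" --pt "-0.15 -0.3 0.04 0 0 0 0" --pt "-0.15 -0.3 0.04 0 0 0 0"

```text
time: 6.8
tool_pos: [0.512, 0.1025, 0.1636]
tcp_rot: [-2.155, 0.093, 2.187]
wrist_force: [0.6, -0.5, -0.1]
width: -0.002
```

```bash
python3 plate.py p2.png;python3 -c "
from h import *
print(R.from_rotvec(monitor.read_state()['tcp_rot']).as_matrix().round(3).tolist())"
```

```text
[[ 0.5945 -0.1743 -6.3166  0.0961  0.0185]
 [ 0.601  -0.1143 -6.4165  0.0955  0.0187]
 [ 0.5814 -0.2935 -6.0119  0.0959  0.0191]
 [ 0.5878 -0.2338 -6.5993  0.0963  0.0193]]
seat frame mm [-0.2 28.3] yaw -0.9
seat frame mm [ 0.6 88.7] yaw -1.0
seat frame mm [ -1.9 -91.6] yaw -0.6
seat frame mm [ -1.2 -31.6] yaw -1.1
6.85 [0.5131 0.1097 0.1648] [0.3 5.2 1.4]
[[-0.012, -0.089, -0.996], [0.013, -0.996, 0.089], [-1.0, -0.012, 0.013]]
```

View pics/p2.png

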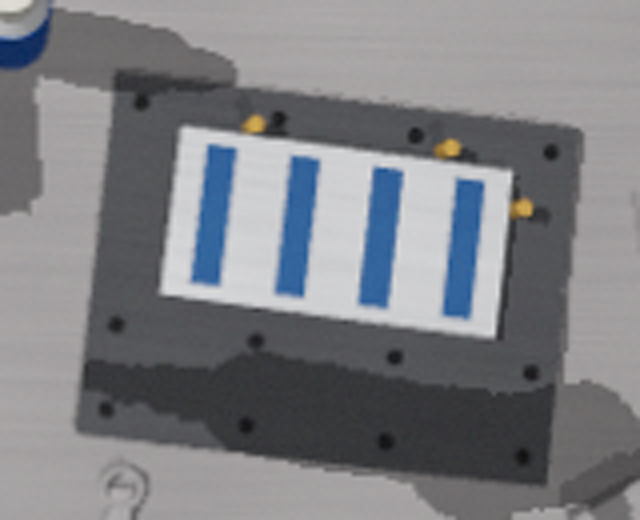

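```bash
cat >> h.py <<'E'
def go(goal,yaw):
    """shift+rotvec in tool axes to TCP goal (world), tool down, tool z = -x axis of a frame with this yaw (deg)"""
    s=monitor.read_state();r=R.from_rotvec(s['tcp_rot']);c,n=np.cos(np.deg2rad(yaw)),np.sin(np.deg2rad(yaw))
    G=R.from_matrix(np.array([[0,n,-c],[0,-c,-n],[-1,0,0]]))
    print(s['time'],s['tool_pos'].round(4),"->",goal,r.inv().apply(np.array(goal)-s['tool_pos']).round(4).tolist(),(r.inv()*G).as_rotvec().round(4).tolist())
E
python3 -c "
from h import *
go([.647,.286,.14],3.3)"
```

```text
6.85 [0.5131 0.1097 0.1648] -> [0.647, 0.286, 0.14] [0.0255, -0.1872, -0.118] [-0.1467, 0.0123, 0.0131]
```

jog_arm --pt "0.025 -0.187 -0.118 -0.147 0.012 0.013 0" --pt "0.025 -0.187 -0.118 -0.147 0.012 0.013 0" --pt "0.025 -0.187 -0.118 -0.147 0.012 0.013 0" --pt "0.025 -0.187 -0.118 -0.147 0.012 0.013 0" --pt "0.025 -0.187 -0.118 -0.147 0.012 0.013 0" --pt "0.025 -0.187 -0.118 -0.147 0.012 0.013 0" --pt "0.025 -0.187 -0.118 -0.147 0.012 0.013 0" --pt "0.025 -0.187 -0.118 -0.147 0.012 0.013 0"

```text
time: 7.65
tool_pos: [0.6461, 0.2851, 0.1402]
tcp_rot: [2.191, 0.063, -2.193]
wrist_force: [-0.2, -0.8, -1.3]
width: -0.001
```

jog_arm --pt "0.02 0 0 0 0 0 0" --pt "0.03 0 0 0 0 0 0" --pt "0.036 0 0 0 0 0 0" --pt "0.04 0 0 0 0 0 0" --pt "0.042 0 0 0 0 0 0" --pt "0.043 0 0 0 0 0 0" --pt "0.043 0 0 0 0 0 0" --pt "0.043 0 0 0 0 0 0"

```text
time: 8.45
tool_pos: [0.6461, 0.2847, 0.0985]
tcp_rot: [2.191, 0.063, -2.193]
wrist_force: [-3.7, -3.6, 5.3]
width: -0.001
```

```bash
python3 -c "
from h import *
go([.647,.286,.14],3.3)
im=shot('top')
for c in blobs(im,(0,150,60),(8,255,255),(130,200,265,310),20): print(c.mean(0),rect('top',c,.08))"
```

```text
8.45 [0.6461 0.2847 0.0985] -> [0.647, 0.286, 0.14] [-0.0415, -0.0012, -0.0009] [0.0004, 0.0009, -0.0008]
[214.7483871  240.22580645] [ 5.44500e-01  1.82300e-01 -8.66443e+01  2.01800e-01  1.22000e-02]
```

jog_arm --pt "0 0 0 0 0 0 0" --pt "0 0 0 0 0 0 0" --pt "0 0 0 0 0 0 0" --pt "0 0 0 0 0 0 0" --pt "0 0 0 0 0 0 0" --pt "0 0 0 0 0 0 0" --pt "0 0 0 0 0 0 0" --pt "-0.05 0 0 0 0 0 0" --pt "-0.1 0 0 0 0 0 0" --pt "-0.15 0 0 0 0 0 0" --pt "-0.2 0 0 0 0 0 0" --pt "-0.2 0 0 0 0 0 0" --pt "-0.2 0 0 0 0 0 0" --pt "-0.2 0 0 0 0 0 0" --pt "-0.2 0 0 0 0 0 0" --pt "-0.2 0 0 0 0 0 0" --pt "-0.2 0 0 0 0 0 0" --pt "-0.2 0 0 0 0 0 0" --pt "-0.2 0 0 0 0 0 0" --pt "-0.2 0 0 0 0 0 0"

```text
time: 10.5
tool_pos: [0.6463, 0.2849, 0.2986]
tcp_rot: [2.191, 0.063, -2.192]
wrist_force: [-0.7, 0.5, -0.1]
width: 0.006
```

```bash
python3 -c "
from h import *
go([.5195,-.249,.2],-5.9)
"
```

```text
10.5 [0.6463 0.2849 0.2986] -> [0.5195, -0.249, 0.2] [0.0991, 0.5256, 0.1575] [0.161, 0.0007, -0.0008]
```

jog_arm --pt "0.05 0.525 0.175 0.161 0 0 0" --pt "0.05 0.525 0.175 0.161 0 0 0" --pt "0.05 0.525 0.175 0.161 0 0 0" --pt "0.05 0.525 0.175 0.161 0 0 0" --pt "0.05 0.525 0.175 0.161 0 0 0" --pt "0.05 0.525 0.175 0.161 0 0 0" --pt "0.05 0.525 0.175 0.161 0 0 0" --pt "0.05 0.525 0.175 0.161 0 0 0" --pt "0.05 0.525 0.175 0.161 0 0 0" --pt "0.05 0.525 0.175 0.161 0 0 0" --pt "0.05 0.525 0.175 0.161 0 0 0" --pt "0.05 0.525 0.175 0.161 0 0 0" --pt "0.2 0.525 0.175 0.161 0 0 0" --pt "0.2 0.525 0.175 0.161 0 0 0" --pt "0.2 0.525 0.175 0.161 0 0 0" --pt "0.2 0.525 0.175 0.161 0 0 0" --pt "0.2 0.525 0.175 0.161 0 0 0"

```text
time: 12.2
tool_pos: [0.5017, -0.2488, 0.0991]
tcp_rot: [-2.166, 0.111, 2.171]
wrist_force: [0.2, -1.0, 1.1]
width: 0.0
```

```bash
python3 -c "
from h import *
go([.502,-.249,.0155],-5.9)
"
```

```text
12.2 [ 0.5017 -0.2488  0.0991] -> [0.502, -0.249, 0.0155] [0.0836, 0.0002, -0.0005] [0.0004, 0.0025, 0.0001]
```

jog_arm --pt "0.05 0 0 0 0 0 0" --pt "0.083 0 0 0 0 0 0" --pt "0.083 0 0 0 0 0 0" --pt "0.083 0 -0.005 0 0 0 0" --pt "0.083 0 -0.01 0 0 0 0" --pt "0.083 0 -0.012 0 0 0 0" --pt "0.083 0 -0.014 0 0 0 0" --pt "0.083 0 -0.016 0 0 0 0" --pt "0.083 0 -0.017 0 0 0 0" --pt "0.083 0 -0.018 0 0 0 0" --pt "0.083 0 -0.018 0 0 0 0"

```text
time: 13.3
tool_pos: [0.5179, -0.2511, 0.0179]
tcp_rot: [-2.163, 0.111, 2.176]
wrist_force: [-9.3, -0.5, 13.5]
width: 0.003
```

jog_arm --pt "0 0 0.01 0 0 0 0" --pt "0 0 0.03 0 0 0 0" --pt "-0.06 0 0.04 0 0 0 0" --pt "-0.12 0 0.04 0 0 0 0" --pt "-0.17 0 0.06 0 0 0 0" --pt "-0.2 -0.05 0.06 0 0 0 0" --pt "-0.2 -0.1 0.06 0 0 0 0" --pt "-0.2 -0.15 0.06 0 0 0 0" --pt "-0.2 -0.2 0.06 0 0 0 0" --pt "-0.2 -0.24 0.06 0 0 0 0" --pt "-0.2 -0.25 0.06 0 0 0 0" --pt "-0.2 -0.25 0.06 0 0 0 0"

```text
time: 14.5
tool_pos: [0.4846, 0.0061, 0.2183]
tcp_rot: [-2.165, 0.106, 2.177]
wrist_force: [-0.2, 0.2, -0.3]
width: -0.0
```

```bash
python3 plate.py; python3 -c "
from h import *
im=shot('top','t3.png',(100,80,420,310),2.4)
for c in blobs(im,(5,130,80),(20,255,255),(130,190,260,300),30): print('rib',c.mean(0).round(1),rect('top',c,.036))
for c in blobs(im,(0,150,60),(4,255,255),(130,200,265,310),20): print('red',c.mean(0),rect('top',c,.082))
"
```

```text
[[ 0.5945 -0.1743 -6.1962  0.0962  0.0185]
 [ 0.601  -0.1143 -6.4165  0.0955  0.0187]
 [ 0.5814 -0.2935 -6.0119  0.0959  0.0191]
 [ 0.5878 -0.2338 -6.5993  0.0963  0.0193]]
seat frame mm [-0.2 28.3] yaw -0.7
seat frame mm [ 0.6 88.7] yaw -1.0
seat frame mm [ -1.9 -91.6] yaw -0.6
seat frame mm [ -1.2 -31.6] yaw -1.1
14.55 [0.4845 0.0046 0.2182] [-0.  -0.7  0.1]
rib [168.5 243.2] [0.5342 0.3179 6.3554 0.1012 0.0251]
rib [230.6 241.9] [0.5415 0.1437 1.8849 0.1    0.0195]
rib [190.3 246.3] [0.5258 0.2567 2.2834 0.0976 0.0226]
red [190.98958333 278.58854167] [ 4.4070e-01  2.4200e-01 -8.6749e+01  2.5310e-01  1.3000e-02]
```

View pics/t3.png

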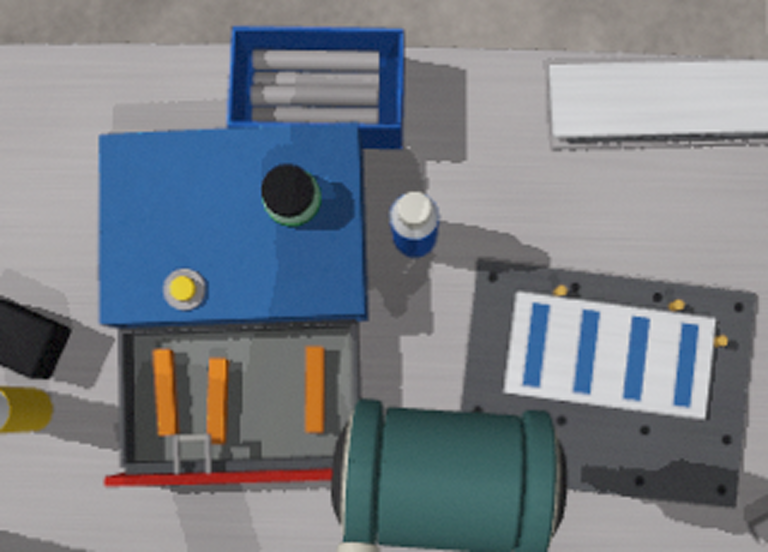

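Three ribs, all in the drawer, and the drawer is open. Nudging the plate again changed nothing, so it is seated. There is a grey U-shaped outline at crop (193, 455) in the drawer that I want to identify from the side view.

```bash
python3 -c "
from h import *
im=shot('side','s3.png',(100,180,360,380),3)
for c in blobs(im,(5,130,80),(20,255,255),(100,180,360,380),30): print('rib',c.mean(0).round(1),rect('side',c,.036))
"
```

```text
rib [233.2 307.5] [0.528  0.3255 6.1709 0.1111 0.0327]
rib [280.8 264.7] [0.5368 0.1519 2.052  0.1105 0.035 ]
rib [248.2 289.1] [0.5414 0.2646 1.2602 0.0662 0.0322]
rib [266.7 299.3] [0.4835 0.2573 4.6143 0.028  0.021 ]
```

View pics/s3.png

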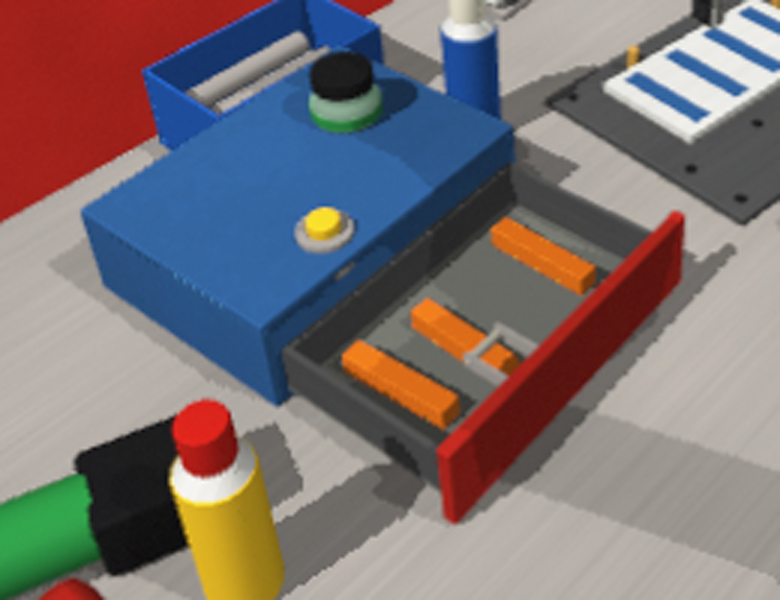

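The U-shape is the drawer's own catch bracket, near its front and beside rib B. It is clear of a grasp at the rib centre. I'll start with the rightmost rib, C, at about (0.541, 0.1445).

```bash
python3 -c "
from h import *
go([.541,.1445,.10],2.2)
"
```

```text
14.65 [0.4846 0.003  0.2181] -> [0.541, 0.1445, 0.1] [0.1176, -0.1466, -0.0424] [-0.1403, 0.0061, -0.0007]
```

jog_arm --pt "0 -0.147 -0.042 -0.14 0.006 0 42" --pt "0 -0.147 -0.042 -0.14 0.006 0 42" --pt "0 -0.147 -0.042 -0.14 0.006 0 42" --pt "0.05 -0.147 -0.042 -0.14 0.006 0 42" --pt "0.118 -0.147 -0.042 -0.14 0.006 0 42" --pt "0.118 -0.147 -0.042 -0.14 0.006 0 42" --pt "0.118 -0.147 -0.042 -0.14 0.006 0 42" --pt "0.118 -0.147 -0.042 -0.14 0.006 0 42"

```text
time: 15.45
tool_pos: [0.5411, 0.1437, 0.0999]
tcp_rot: [2.202, 0.039, -2.203]
wrist_force: [-0.0, 0.5, -0.2]
width: 0.418
```

```bash
python3 -c "
from h import *
go([.541,.1445,.0185],2.2)
im=shot('top','t4.png',(180,190,290,290),5)
"
```

```text
15.45 [0.5411 0.1437 0.0999] -> [0.541, 0.1445, 0.0185] [0.0814, -0.0009, 0.0001] [-0.0021, 0.0002, -0.0009]
```

View pics/t4.png

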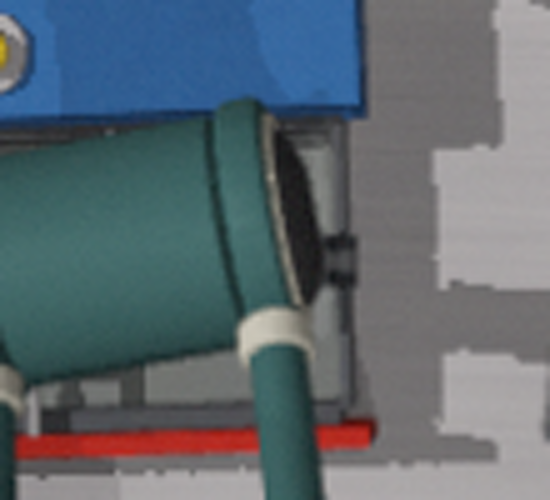

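The arm hides the grasp from above, so I'll descend and grip, and judge it by the opening.

jog_arm --force 50 --pt "0.04 -0.001 0 0 0 0 42" --pt "0.07 -0.001 0 0 0 0 42" --pt "0.081 -0.001 0 0 0 0 42" --pt "0.081 -0.001 0 0 0 0 42" --pt "0.081 -0.001 0 0 0 0 0" --pt "0.081 -0.001 0 0 0 0 0" --pt "0.081 -0.001 0 0 0 0 0" --pt "0.081 -0.001 0 0 0 0 0" --pt "0.081 -0.001 0 0 0 0 0" --pt "0.081 -0.001 0 0 0 0 0"

```text
time: 16.5
tool_pos: [0.5445, 0.1455, 0.0226]
tcp_rot: [2.21, 0.041, -2.196]
wrist_force: [0.7, -1.0, 7.0]
width: 0.217
```

jog_arm --pt "-0.03 0 0 0 0 0 0" --pt "-0.08 0 0 0 0 0 0" --pt "-0.12 0 0 0 0 0 0" --pt "-0.14 0 0 0 0 0 0" --pt "-0.14 0 0 0 0 0 0"

```text
time: 17.0
tool_pos: [0.5466, 0.1462, 0.1676]
tcp_rot: [2.221, 0.043, -2.187]
wrist_force: [-0.1, 0.3, -0.7]
width: 0.214
```

```bash
python3 -c "
from h import *
s=monitor.read_state();print(s['width'],s['wrist_force'])
go([.5878,-.2338,.06],-6.2)
im=shot('side','s5.png',(180,130,440,330),3)
"
```

```text
0.2143247577614959 [-0.10338974  0.26265969 -0.65044433]
17.0 [0.5466 0.1462 0.1676] -> [0.5878, -0.2338, 0.06] [0.1073, 0.3815, -0.0255] [0.145, -0.0155, 0.0031]
```

View pics/s5.png

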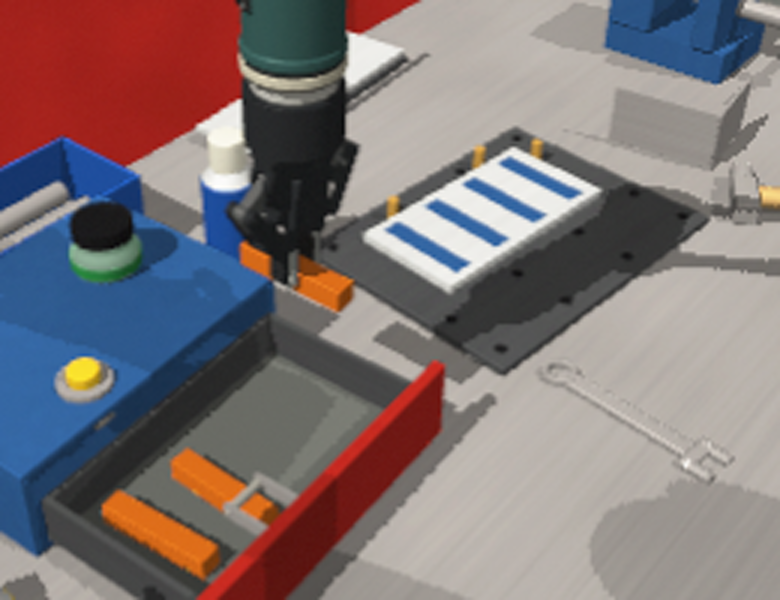

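Rib C is held near its centre and level. Carrying it to band1.

jog_arm --pt "0 0.382 -0.028 0.145 -0.015 0.003 0" --pt "0 0.382 -0.028 0.145 -0.015 0.003 0" --pt "0 0.382 -0.028 0.145 -0.015 0.003 0" --pt "0 0.382 -0.028 0.145 -0.015 0.003 0" --pt "0 0.382 -0.028 0.145 -0.015 0.003 0" --pt "0 0.382 -0.028 0.145 -0.015 0.003 0" --pt "0 0.382 -0.028 0.145 -0.015 0.003 0" --pt "0 0.382 -0.028 0.145 -0.015 0.003 0" --pt "0.05 0.382 -0.028 0.145 -0.015 0.003 0" --pt "0.1 0.382 -0.028 0.145 -0.015 0.003 0" --pt "0.108 0.382 -0.028 0.145 -0.015 0.003 0" --pt "0.108 0.382 -0.028 0.145 -0.015 0.003 0" --pt "0.108 0.382 -0.028 0.145 -0.015 0.003 0"

```text
time: 18.35
tool_pos: [0.5889, -0.2348, 0.0576]
tcp_rot: [-2.164, 0.119, 2.17]
wrist_force: [-0.1, -0.2, 0.0]
width: 0.221
```

```bash
python3 -c "
from h import *
s=monitor.read_state();print(s['width'],s['wrist_force'])
go([.591,-.2342,.03],-6.2)
im=shot('side','s6.png',(300,130,440,260),5)
"
```

```text
0.2207201639704557 [-0.13195841 -0.16558058  0.03958229]
18.35 [ 0.5889 -0.2348  0.0576] -> [0.591, -0.2342, 0.03] [0.0275, -0.0008, -0.0021] [0.0004, 0.0028, -0.0017]
```

View pics/s6.png

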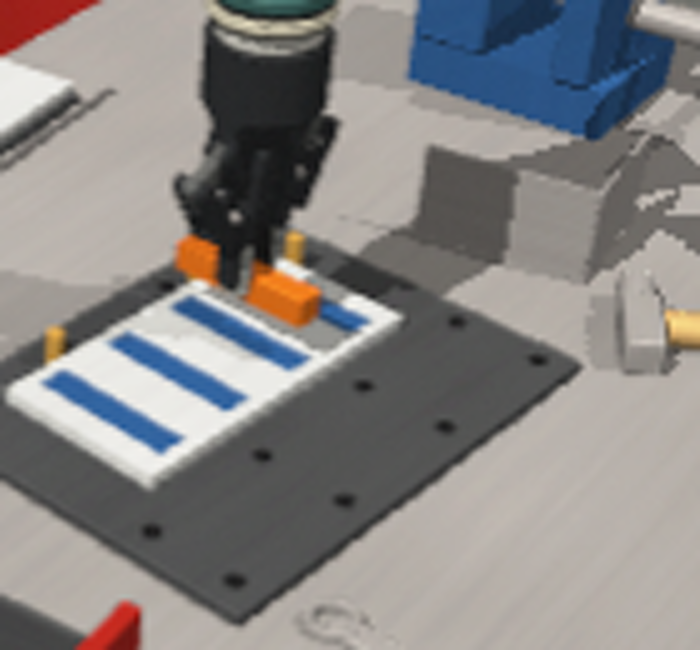

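jog_arm --pt "0.015 -0.001 -0.002 0 0.003 0 0" --pt "0.024 -0.001 -0.002 0 0.003 0 0" --pt "0.028 -0.001 -0.002 0 0.003 0 0" --pt "0.03 -0.001 -0.002 0 0.003 0 0" --pt "0.031 -0.001 -0.002 0 0.003 0 0" --pt "0.031 -0.001 -0.002 0 0.003 0 0"

```text
time: 19.0
tool_pos: [0.592, -0.2345, 0.0279]
tcp_rot: [-2.17, 0.12, 2.165]
wrist_force: [1.0, -0.2, -1.1]
width: 0.217
```

jog_arm --pt "0.001 0 0.001 0 0 0 0" --pt "0.002 0 0.001 0 0 0 0" --pt "0.002 0 0.001 0 0 0 0"

```text
time: 19.3
tool_pos: [0.5911, -0.2345, 0.0267]
tcp_rot: [-2.17, 0.12, 2.164]
wrist_force: [-2.1, 0.5, 3.8]
width: 0.219
```

Contact. Releasing, then on to the next rib.

jog_arm --pt "0 0 0 0 0 0 42" --pt "0 0 0 0 0 0 42" --pt "0 0 0 0 0 0 42" --pt "0 0 0 0 0 0 42" --pt "-0.03 0 0 0 0 0 42" --pt "-0.08 0 0 0 0 0 42" --pt "-0.13 0 0 0 0 0 42" --pt "-0.14 -0.05 0 0 0 0 42" --pt "-0.14 -0.1 0 0 0 0 42" --pt "-0.14 -0.15 0 0 0 0 42" --pt "-0.14 -0.2 0 0 0 0 42" --pt "-0.14 -0.23 0 0 0 0 42" --pt "-0.14 -0.23 0 0 0 0 42" --pt "-0.14 -0.23 0 0 0 0 42"

```text
time: 20.7
tool_pos: [0.6154, -0.0049, 0.1659]
tcp_rot: [-2.172, 0.118, 2.166]
wrist_force: [0.8, 0.3, -0.5]
width: 0.421
```

```bash
cat > chk.py <<'E'
from h import *
from plate import plate
import sys
im=shot("top",sys.argv[1] if len(sys.argv)>1 else None,(100,80,420,310),2.4)
print("bands",plate(im).tolist())
for c in blobs(im,(5,130,80),(20,255,255),(300,190,420,300),30): print('placed',rect('top',c,.04))
for c in blobs(im,(5,130,80),(20,255,255),(130,190,260,300),30): print('drawer',rect('top',c,.036))
E
python3 chk.py; python3 -c "
from h import *
go([.529,.258,.10],2.2)"
```

```text
bands [[0.5945, -0.1742, -5.8563, 0.0962, 0.0185], [0.5814, -0.2935, -6.0119, 0.0959, 0.0191]]
placed [ 0.5888 -0.2329 -6.1346  0.0989  0.0231]
drawer [0.5343 0.3177 6.7799 0.1012 0.0248]
drawer [0.5258 0.2562 0.2169 0.0977 0.0239]
20.75 [ 0.6154 -0.0058  0.1659] -> [0.529, 0.258, 0.1] [0.0647, -0.2533, 0.1142] [-0.1455, -0.0025, -0.0036]
```

```bash
python3 -c "
from h import *
for a,b in [((172.9,261.3),(256,298.3)),((188.3,261.3),(265,289.3))]:
    o1,d1=rays('top',[a]);o2,d2=rays('side',[b]);A=np.c_[d1[0],-d2[0]];t=np.linalg.lstsq(A,o2-o1,rcond=None)[0]
    print(o1+d1[0]*t[0],o2+d2[0]*t[1])
im=shot('top','t7.png',(140,205,260,285),6)
"
```

```text
[0.48446503 0.29435674 0.07066291] [0.48296822 0.29315549 0.07041581]
[0.48555253 0.25374138 0.06388045] [0.48966887 0.25703416 0.06443008]
```

View pics/t7.png

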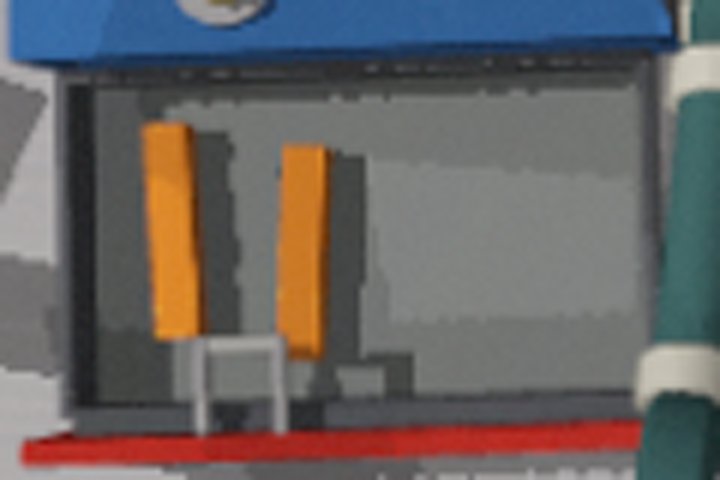

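Bracket bar: x ≈ 0.486, y 0.255–0.294, z ≈ 0.07. It overhangs the front 10 mm of rib B, so after gripping I'll lift a little, slide about 25 mm towards −y, then lift clear.

jog_arm --pt "0 0 0.06 -0.07 0 0 42" --pt "0 -0.1 0.114 -0.15 -0.002 -0.003 42" --pt "0 -0.253 0.114 -0.15 -0.002 -0.003 42" --pt "0 -0.253 0.114 -0.15 -0.002 -0.003 42" --pt "0 -0.253 0.114 -0.15 -0.002 -0.003 42" --pt "0 -0.253 0.114 -0.15 -0.002 -0.003 42" --pt "0 -0.253 0.114 -0.15 -0.002 -0.003 42" --pt "0.065 -0.253 0.114 -0.15 -0.002 -0.003 42" --pt "0.065 -0.253 0.114 -0.15 -0.002 -0.003 42" --pt "0.065 -0.253 0.114 -0.15 -0.002 -0.003 42"

```text
time: 21.8
tool_pos: [0.5266, 0.2543, 0.0958]
tcp_rot: [2.191, 0.039, -2.208]
wrist_force: [-0.7, -0.5, 0.1]
width: 0.422
```

```bash
python3 -c "
from h import *
go([.529,.258,.022],1.8)"
```

```text
21.8 [0.5266 0.2543 0.0958] -> [0.529, 0.258, 0.022] [0.0737, -0.0039, -0.0031] [0.0086, 0.0077, -0.0042]
```

jog_arm --force 50 --pt "0.02 -0.004 -0.003 0.008 0.008 -0.004 42" --pt "0.05 -0.004 -0.003 0.008 0.008 -0.004 42" --pt "0.068 -0.004 -0.003 0.008 0.008 -0.004 42" --pt "0.074 -0.004 -0.003 0.008 0.008 -0.004 42" --pt "0.074 -0.004 -0.003 0.008 0.008 -0.004 42" --pt "0.074 -0.004 -0.003 0.008 0.008 -0.004 0" --pt "0.074 -0.004 -0.003 0.008 0.008 -0.004 0" --pt "0.074 -0.004 -0.003 0.008 0.008 -0.004 0" --pt "0.074 -0.004 -0.003 0.008 0.008 -0.004 0" --pt "0.074 -0.004 -0.003 0.008 0.008 -0.004 0" --pt "0.074 -0.004 -0.003 0.008 0.008 -0.004 0"

```text
time: 22.9
tool_pos: [0.5306, 0.2585, 0.0238]
tcp_rot: [2.21, 0.036, -2.201]
wrist_force: [0.7, -0.3, 5.9]
width: 0.218
```

jog_arm --pt "-0.006 0 0 0 0 0 0" --pt "-0.01 0 0 0 0 0 0" --pt "-0.01 0.01 -0.004 0 0 0 0" --pt "-0.01 0.02 -0.006 0 0 0 0" --pt "-0.01 0.028 -0.008 0 0 0 0" --pt "-0.01 0.028 -0.008 0 0 0 0" --pt "-0.04 0.028 -0.008 0 0 0 0" --pt "-0.09 0.028 -0.008 0 0 0 0" --pt "-0.14 0.028 -0.008 0 0 0 0" --pt "-0.14 0.028 -0.008 0 0 0 0" --pt "-0.14 0.028 -0.008 0 0 0 0"

```text
time: 24.0
tool_pos: [0.5403, 0.2311, 0.1659]
tcp_rot: [2.215, 0.038, -2.198]
wrist_force: [-0.0, -1.3, -1.6]
width: 0.212
```

```bash
python3 -c "
from h import *
print(monitor.read_state()['width'])
go([.599,-.1748,.06],-6.2)"; python3 chk.py
```

```text
0.2121538954244271
24.0 [0.5403 0.2311 0.1659] -> [0.599, -0.1748, 0.06] [0.1054, 0.4078, -0.0448] [0.1402, -0.0076, 0.0027]
bands [[0.5945, -0.1742, -6.422, 0.0961, 0.0185], [0.601, -0.1143, -6.4165, 0.0955, 0.0187], [0.5814, -0.2933, -6.1492, 0.096, 0.019]]
placed [ 0.5888 -0.2328 -6.1346  0.0989  0.0227]
drawer [0.5004 0.2599 2.2021 0.0416 0.0253]
drawer [0.5758 0.2602 2.4007 0.0312 0.0255]
```

jog_arm --pt "0 0.408 -0.045 0.14 -0.008 0.003 0" --pt "0 0.408 -0.045 0.14 -0.008 0.003 0" --pt "0 0.408 -0.045 0.14 -0.008 0.003 0" --pt "0 0.408 -0.045 0.14 -0.008 0.003 0" --pt "0 0.408 -0.045 0.14 -0.008 0.003 0" --pt "0 0.408 -0.045 0.14 -0.008 0.003 0" --pt "0 0.408 -0.045 0.14 -0.008 0.003 0" --pt "0 0.408 -0.045 0.14 -0.008 0.003 0" --pt "0 0.408 -0.045 0.14 -0.008 0.003 0" --pt "0.05 0.408 -0.045 0.14 -0.008 0.003 0" --pt "0.1 0.408 -0.045 0.14 -0.008 0.003 0" --pt "0.105 0.408 -0.045 0.14 -0.008 0.003 0" --pt "0.105 0.408 -0.045 0.14 -0.008 0.003 0" --pt "0.105 0.408 -0.045 0.14 -0.008 0.003 0"

```text
time: 25.45
tool_pos: [0.5984, -0.1756, 0.06]
tcp_rot: [-2.165, 0.119, 2.17]
wrist_force: [1.1, -0.5, -0.5]
width: 0.218
```

```bash
python3 -c "
from h import *
print(monitor.read_state()['width'])
go([.5995,-.1748,.028],-6.2)
im=shot('side')
for c in blobs(im,(5,130,80),(20,255,255),(300,130,440,260),20): print(c.mean(0),c.min(0),c.max(0))"
```

```text
0.218347630458411
25.45 [ 0.5984 -0.1756  0.06  ] -> [0.5995, -0.1748, 0.028] [0.032, -0.001, -0.0011] [0.0009, 0.0024, -0.0026]
[347.546875 195.1875  ] [335. 187.] [361. 202.]
[326.5        188.34615385] [323. 184.] [330. 193.]
```

jog_arm --pt "0.015 -0.001 -0.001 0 0.002 -0.002 0" --pt "0.025 -0.001 -0.001 0 0.002 -0.002 0" --pt "0.029 -0.001 -0.001 0 0.002 -0.002 0" --pt "0.031 -0.001 -0.001 0 0.002 -0.002 0" --pt "0.032 -0.001 -0.001 0 0.002 -0.002 0" --pt "0.033 -0.001 -0.001 0 0.002 -0.002 0" --pt "0.033 -0.001 -0.001 0 0.002 -0.002 0"

```text
time: 26.2
tool_pos: [0.6005, -0.1753, 0.0282]
tcp_rot: [-2.169, 0.118, 2.165]
wrist_force: [-0.0, 1.1, -1.9]
width: 0.221
```

jog_arm --pt "0.001 0 0.001 0 0 0 0" --pt "0.002 0 0.001 0 0 0 0" --pt "0.002 0 0.001 0 0 0 0"

```text
time: 26.5
tool_pos: [0.6002, -0.1754, 0.0278]
tcp_rot: [-2.171, 0.118, 2.163]
wrist_force: [-1.3, 1.2, 5.4]
width: 0.215
```

jog_arm --pt "0 0 0 0 0 0 42" --pt "0 0 0 0 0 0 42" --pt "0 0 0 0 0 0 42" --pt "0 0 0 0 0 0 42" --pt "-0.03 0 0 0 0 0 42" --pt "-0.08 0 0 0 0 0 42" --pt "-0.13 0 0.03 0 0 0 42" --pt "-0.14 -0.05 0.06 0 0 0 42" --pt "-0.14 -0.1 0.08 0 0 0 42" --pt "-0.14 -0.15 0.08 0 0 0 42" --pt "-0.14 -0.2 0.08 0 0 0 42" --pt "-0.14 -0.22 0.08 0 0 0 42" --pt "-0.14 -0.22 0.08 0 0 0 42"

```text
time: 27.8
tool_pos: [0.5438, 0.0562, 0.1674]
tcp_rot: [-2.173, 0.112, 2.164]
wrist_force: [-1.1, 0.1, -0.7]
width: 0.422
```

```bash
python3 chk.py; python3 -c "
from h import *
go([.535,.320,.10],6)"
```

```text
bands [[0.601, -0.1143, -6.4165, 0.0955, 0.0187], [0.5814, -0.2935, -6.0119, 0.0959, 0.0191]]
placed [ 0.5888 -0.2329 -5.7675  0.0989  0.0233]
placed [ 0.5949 -0.1738 -7.2575  0.0983  0.0209]
drawer [0.5342 0.3179 6.2422 0.1012 0.0251]
27.85 [0.5437 0.0542 0.1672] -> [0.535, 0.32, 0.1] [0.0667, -0.2636, 0.0363] [-0.2082, -0.0033, -0.0018]
```

jog_arm --pt "0 -0.264 0.036 -0.208 -0.003 -0.002 42" --pt "0 -0.264 0.036 -0.208 -0.003 -0.002 42" --pt "0 -0.264 0.036 -0.208 -0.003 -0.002 42" --pt "0 -0.264 0.036 -0.208 -0.003 -0.002 42" --pt "0 -0.264 0.036 -0.208 -0.003 -0.002 42" --pt "0 -0.264 0.036 -0.208 -0.003 -0.002 42" --pt "0 -0.264 0.036 -0.208 -0.003 -0.002 42" --pt "0.066 -0.264 0.036 -0.208 -0.003 -0.002 42" --pt "0.066 -0.264 0.036 -0.208 -0.003 -0.002 42" --pt "0.066 -0.264 0.036 -0.208 -0.003 -0.002 42"

```text
time: 28.85
tool_pos: [0.5324, 0.3165, 0.0963]
tcp_rot: [2.158, 0.106, -2.176]
wrist_force: [-0.7, -0.1, -0.1]
width: 0.42
```

```bash
python3 -c "
from h import *
go([.535,.320,.022],6)"
```

```text
28.85 [0.5324 0.3165 0.0963] -> [0.535, 0.32, 0.022] [0.0743, -0.0035, -0.0036] [-0.0021, 0.0086, -0.0041]
```

jog_arm --force 50 --pt "0.02 -0.003 -0.003 -0.002 0.008 -0.004 42" --pt "0.05 -0.003 -0.003 -0.002 0.008 -0.004 42" --pt "0.068 -0.003 -0.003 -0.002 0.008 -0.004 42" --pt "0.074 -0.003 -0.003 -0.002 0.008 -0.004 42" --pt "0.074 -0.003 -0.003 -0.002 0.008 -0.004 42" --pt "0.074 -0.003 -0.003 -0.002 0.008 -0.004 0" --pt "0.074 -0.003 -0.003 -0.002 0.008 -0.004 0" --pt "0.074 -0.003 -0.003 -0.002 0.008 -0.004 0" --pt "0.074 -0.003 -0.003 -0.002 0.008 -0.004 0" --pt "0.074 -0.003 -0.003 -0.002 0.008 -0.004 0" --pt "0.074 -0.003 -0.003 -0.002 0.008 -0.004 0"

```text
time: 29.95
tool_pos: [0.5361, 0.3201, 0.0244]
tcp_rot: [2.171, 0.115, -2.165]
wrist_force: [-0.2, -0.4, 6.0]
width: 0.216
```

jog_arm --pt "-0.006 0 0 0 0 0 0" --pt "-0.01 0 -0.005 0 0 0 0" --pt "-0.012 0 -0.01 0 0 0 0" --pt "-0.04 0 -0.01 0 0 0 0" --pt "-0.09 0 -0.01 0 0 0 0" --pt "-0.14 0 -0.01 0 0 0 0" --pt "-0.14 0 -0.01 0 0 0 0" --pt "-0.14 0 -0.01 0 0 0 0"

```text
time: 30.75
tool_pos: [0.5473, 0.3217, 0.167]
tcp_rot: [2.177, 0.117, -2.161]
wrist_force: [0.2, -0.3, -1.6]
width: 0.215
```

```bash
python3 -c "
from h import *
print(monitor.read_state()['width'])
go([.604,-.1147,.06],-6.3)"; python3 chk.py
```

```text
0.21469055161587672
30.75 [0.5473 0.3217 0.167 ] -> [0.604, -0.1147, 0.06] [0.1059, 0.4403, -0.01] [0.2148, -0.007, 0.0035]
bands [[0.601, -0.1143, -6.4165, 0.0955, 0.0187], [0.5814, -0.2935, -6.0119, 0.0959, 0.0191]]
placed [ 0.5889 -0.2327 -6.5733  0.0989  0.0232]
placed [ 0.5949 -0.1738 -7.2575  0.0983  0.0209]
drawer [0.5126 0.3586 2.7173 0.0447 0.0287]
drawer [0.5855 0.368  2.9293 0.04   0.0289]
```

jog_arm --pt "0 0.4 0.04 0.215 -0.007 0.003 0" --pt "0 0.4 0.04 0.215 -0.007 0.003 0" --pt "0 0.4 0.04 0.215 -0.007 0.003 0" --pt "0 0.4 0.04 0.215 -0.007 0.003 0" --pt "0 0.4 0.04 0.215 -0.007 0.003 0" --pt "0 0.4 0.04 0.215 -0.007 0.003 0" --pt "0 0.4 0.04 0.215 -0.007 0.003 0" --pt "0 0.4 0.04 0.215 -0.007 0.003 0" --pt "0 0.44 -0.01 0.215 -0.007 0.003 0" --pt "0 0.44 -0.01 0.215 -0.007 0.003 0" --pt "0.05 0.44 -0.01 0.215 -0.007 0.003 0" --pt "0.1 0.44 -0.01 0.215 -0.007 0.003 0" --pt "0.106 0.44 -0.01 0.215 -0.007 0.003 0" --pt "0.106 0.44 -0.01 0.215 -0.007 0.003 0" --pt "0.106 0.44 -0.01 0.215 -0.007 0.003 0"

```text
time: 32.3
tool_pos: [0.603, -0.1155, 0.0593]
tcp_rot: [-2.163, 0.121, 2.169]
wrist_force: [-0.1, -0.2, -0.1]
width: 0.213
```

```bash
python3 -c "
from h import *
print(monitor.read_state()['width'])
go([.604,-.1147,.028],-6.3)"; python3 chk.py
```

```text
0.21287792872179553
32.3 [ 0.603  -0.1155  0.0593] -> [0.604, -0.1147, 0.028] [0.0313, -0.001, -0.001] [0.0001, 0.0024, -0.0023]
bands [[0.5802, -0.2926, -6.382, 0.0943, 0.0204]]
placed [ 0.5621 -0.1692 -7.5358  0.0319  0.0209]
placed [ 0.5529 -0.2286  0.3933  0.0277  0.0197]
```

jog_arm --pt "0.015 -0.001 -0.001 0 0.002 -0.002 0" --pt "0.025 -0.001 -0.001 0 0.002 -0.002 0" --pt "0.029 -0.001 -0.001 0 0.002 -0.002 0" --pt "0.031 -0.001 -0.001 0 0.002 -0.002 0" --pt "0.032 -0.001 -0.001 0 0.002 -0.002 0" --pt "0.033 -0.001 -0.001 0 0.002 -0.002 0" --pt "0.034 -0.001 -0.001 0 0.002 -0.002 0" --pt "0.034 -0.001 -0.001 0 0.002 -0.002 0"

```text
time: 33.15
tool_pos: [0.6045, -0.1148, 0.0284]
tcp_rot: [-2.165, 0.119, 2.165]
wrist_force: [-6.3, 1.6, 12.0]
width: 0.215
```

jog_arm --pt "-0.001 0 0 0 0 0 42" --pt "-0.001 0 0 0 0 0 42" --pt "-0.001 0 0 0 0 0 42" --pt "-0.001 0 0 0 0 0 42" --pt "-0.03 0 0 0 0 0 42" --pt "-0.08 0 0 0 0 0 42" --pt "-0.13 0 0.04 0 0 0 0" --pt "-0.14 -0.01 0.09 0 0 0 0" --pt "-0.14 -0.06 0.14 0 0 0 0" --pt "-0.14 -0.11 0.19 0 0 0 0" --pt "-0.14 -0.16 0.2 0 0 0 0" --pt "-0.14 -0.2 0.2 0 0 0 0" --pt "-0.14 -0.2 0.2 0 0 0 0"

```text
time: 34.45
tool_pos: [0.4263, 0.1081, 0.1685]
tcp_rot: [-2.166, 0.118, 2.164]
wrist_force: [1.8, -0.9, 0.4]
width: 0.004
```

```bash
python3 chk.py t8.png; python3 -c "
from h import *
im=shot('top')
for c in blobs(im,(0,150,60),(4,255,255),(130,200,265,310),20): print('red',rect('top',c,.082))
go([.395,.23,.045],3.3)"
```

```text
bands [[0.5814, -0.2935, -6.0119, 0.0959, 0.0191]]
placed [ 0.5888 -0.2329 -6.1346  0.0989  0.0231]
placed [ 0.595  -0.1736 -7.2575  0.0983  0.0206]
placed [ 0.6022 -0.114  -6.3025  0.0986  0.02  ]
red [ 4.41900e-01  2.20800e-01 -8.64088e+01  2.95700e-01  1.46000e-02]
34.55 [0.4266 0.1094 0.1684] -> [0.395, 0.23, 0.045] [0.1235, -0.1165, 0.0441] [-0.1624, -0.0007, 0.0011]
```

View pics/t8.png

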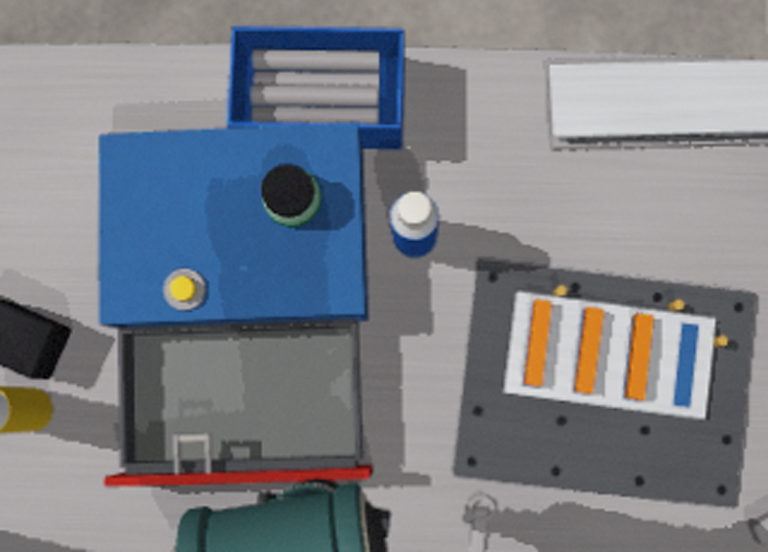

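All three ribs sit on their bands, the plate hasn't moved and the drawer is empty. Now to push the drawer shut.

jog_arm --pt "0 0 0.044 0 0 0 0" --pt "0 -0.05 0.044 -0.16 0 0 0" --pt "0 -0.108 0.044 -0.16 0 0 0" --pt "0 -0.108 0.044 -0.16 0 0 0" --pt "0 -0.108 0.044 -0.16 0 0 0" --pt "0.04 -0.108 0.044 -0.16 0 0 0" --pt "0.08 -0.108 0.044 -0.16 0 0 0" --pt "0.12 -0.108 0.044 -0.16 0 0 0" --pt "0.123 -0.108 0.044 -0.16 0 0 0" --pt "0.123 -0.108 0.044 -0.16 0 0 0"

```text
time: 35.55
tool_pos: [0.3935, 0.2197, 0.0448]
tcp_rot: [2.191, 0.058, -2.197]
wrist_force: [-0.2, 0.3, 0.3]
width: -0.001
```

```bash
python3 -c "
from h import *
go([.424,.224,.045],3.4)"
```

```text
35.55 [0.3935 0.2197 0.0448] -> [0.424, 0.224, 0.045] [-0.0003, -0.0027, -0.0307] [-0.0058, 0.0025, -0.0007]
```

jog_arm --pt "0 0 -0.015 0 0 0 0" --pt "0 0 -0.027 0 0 0 0" --pt "0 0 -0.034 0 0 0 0" --pt "0 0 -0.041 0 0 0 0" --pt "0 0 -0.05 0 0 0 0" --pt "0 0 -0.06 0 0 0 0" --pt "0 0 -0.07 0 0 0 0" --pt "0 0 -0.08 0 0 0 0" --pt "0 0 -0.09 0 0 0 0" --pt "0 0 -0.1 0 0 0 0" --pt "0 0 -0.11 0 0 0 0" --pt "0 0 -0.12 0 0 0 0" --pt "0 0 -0.13 0 0 0 0" --pt "0 0 -0.14 0 0 0 0" --pt "0 0 -0.15 0 0 0 0" --pt "0 0 -0.16 0 0 0 0" --pt "0 0 -0.17 0 0 0 0" --pt "0 0 -0.178 0 0 0 0" --pt "0 0 -0.186 0 0 0 0" --pt "0 0 -0.186 0 0 0 0"

```text
time: 37.55
tool_pos: [0.5796, 0.2301, 0.0438]
tcp_rot: [2.19, 0.058, -2.198]
wrist_force: [-7.4, 2.2, 3.5]
width: 0.003
```

jog_arm --pt "0 0 -0.004 0 0 0 0" --pt "0 0 -0.008 0 0 0 0" --pt "0 0 -0.012 0 0 0 0" --pt "0 0 -0.014 0 0 0 0" --pt "0 0 -0.016 0 0 0 0" --pt "0 0 -0.016 0 0 0 0"

```text
time: 38.15
tool_pos: [0.5955, 0.231, 0.0434]
tcp_rot: [2.189, 0.058, -2.199]
wrist_force: [-6.1, 0.7, 3.1]
width: 0.001
```

jog_arm --pt "0 0 -0.002 0 0 0 0" --pt "0 0 -0.004 0 0 0 0" --pt "0 0 -0.005 0 0 0 0" --pt "0 0 -0.006 0 0 0 0" --pt "0 0 -0.006 0 0 0 0"

```text
time: 38.65
tool_pos: [0.5995, 0.2313, 0.0433]
tcp_rot: [2.184, 0.058, -2.204]
wrist_force: [-11.3, 1.4, 7.6]
width: -0.003
```

jog_arm --pt "0 0 -0.002 0 0 0 0" --pt "0 0 -0.004 0 0 0 0" --pt "0 0 -0.006 0 0 0 0" --pt "0 0 -0.006 0 0 0 0"

```text
time: 39.05
tool_pos: [0.5995, 0.2312, 0.0434]
tcp_rot: [2.168, 0.055, -2.217]
wrist_force: [-21.8, -0.3, 16.6]
width: -0.001
```

It's at the stop (22 N, no further motion). I'll back off slowly and check the latch.

jog_arm --pt "0 0 0.005 0 0 0 0" --pt "0 0 0.01 0 0 0 0" --pt "0 0 0.02 0 0 0 0" --pt "0 0 0.04 0 0 0 0" --pt "0 0 0.08 0 0 0 0" --pt "0 0 0.13 0 0 0 0" --pt "0 0 0.18 0 0 0 0" --pt "-0.05 0 0.2 0 0 0 0" --pt "-0.1 0 0.2 0 0 0 0" --pt "-0.15 0 0.2 0 0 0 0" --pt "-0.15 0 0.2 0 0 0 0" --pt "-0.15 0 0.2 0 0 0 0"

```text
time: 40.25
tool_pos: [0.4051, 0.2217, 0.2004]
tcp_rot: [2.177, 0.058, -2.211]
wrist_force: [-0.0, -0.2, -0.9]
width: -0.0
```

```bash
python3 chk.py t9.png; python3 -c "
from h import *
im=shot('top')
for c in blobs(im,(0,150,60),(4,255,255),(130,200,265,310),20): print('red',c.mean(0),rect('top',c,.082))
im=cv2.imread('pics/top0.png')
for c in blobs(im,(0,150,60),(4,255,255),(130,200,265,310),20): print('red0',c.mean(0),rect('top',c,.082))
print(monitor.read_state()['wrist_force'],monitor.read_state()['time'])"
```

```text
bands [[0.5814, -0.2935, -6.0119, 0.0959, 0.0191]]
placed [ 0.5888 -0.2329 -6.1346  0.0989  0.0231]
placed [ 0.5949 -0.1738 -7.2575  0.0983  0.0209]
placed [ 0.6022 -0.114  -6.3377  0.0986  0.0201]
red [197.46902655 216.08849558] [ 6.07400e-01  2.31400e-01 -8.64313e+01  2.96100e-01  1.62000e-02]
red0 [197.19298246 216.06140351] [ 6.07700e-01  2.31400e-01 -8.64032e+01  2.96200e-01  1.59000e-02]
[-0.65035567 -0.88641361 -0.88934637] 40.35
```

View pics/t9.png

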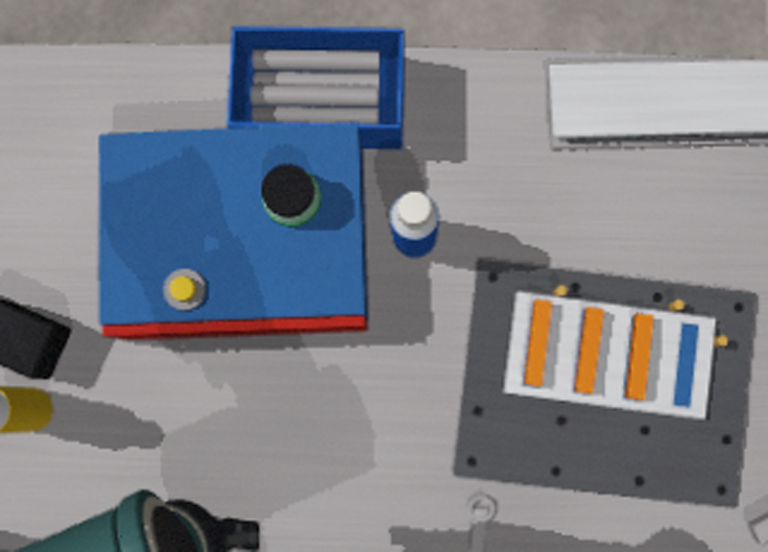

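The drawer reads within 0.3 mm of its initial shut position with the arm clear, and the plate and ribs haven't moved. Handing in.

```bash
python3 -c "
from workcell import finish_job
print(finish_job())"
```

```text
the job is handed in; nothing more can be done
None
```

The job is done and handed in at about 40 s. `finish_job()` reports no verdict, so the results below come from my own last camera checks.

- **Plate:** I pushed its free corner until it was square. That left it about 6 mm short in x, so a second push at mid-edge seated it. A further nudge near the -y back peg did not move it.
- **Fixture angle:** The seated plate measured about 0.8° off my first estimate of the fixture's angle (0.5° off the line of the pegs). I judged this to be measuring error, and it is inside the 2° limit.
- **Drawer:** I pressed the latch and the drawer sprang fully open untouched, with the plate still seated and all ribs inside.
- **Ribs:** Three ribs were present. They went onto band1, band2 and band3, each measured within about 2 mm and 1° of its band. One rib sat partly under the drawer's catch bracket, so I moved it sideways before lifting it clear.
- **Drawer shut:** I pushed it home to its stop at about 22 N. With the arm clear, the last picture put it within 0.3 mm of its starting shut position, so it is latched.
- **Other objects:** The cans and tin look undisturbed in the last picture. The bent sheet was outside that crop and I did not check it at the end. I never touched any of them.

I saw no plate knock or grip slip, and none of the final checks failed. The one unexplained reading was a few newtons of upward force at the wrist while pushing and gripping, with no visible effect.

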